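Load the marker and index the dividing stand to the third stop

TASK

Take the marker pen out of its sloping rest and stand it upright, fully down, in the cup on the arm of the dividing stand, and let go of it. Then take the black bar grip on top of the stand's post and turn it clockwise (seen from above) by feel, three clicks to the third stop and no further, carrying the pen round in its cup. Finish with the fingers still gripping the bar grip and holding it at the third stop: do not let go; leave the other things on the table alone.

Things in the scene. Friction and masses are not known exactly. Their poses are not given: they have to be found in the camera images.
- pen_mid (a point): middle of the white marker pen with red cap, 135 mm long, 17 mm thick, nearly round, about 20 g; own y axis along the pen. It starts in a sloping wooden rest, rising at 55 degrees towards its +y end, which points away from the robot (up to 0.4 rad to either side). Either end may go into the cup.
- cup_mouth (a point): centre of the mouth of the aluminium cup on the turning arm, 96 mm above the table, 95 mm from the post's axis. Upright, 23 mm wide inside, flaring to 36 mm at the mouth, 44 mm over the rim; inner floor 73 mm below this point: a pen standing in it has its middle 5 mm below the mouth and its top 62 mm above. It moves with the grip.
- grip_mid (a point): centre of the black bar grip on top of the stand's upright post, on the turning axis, 180 mm above the table. Bar 50 mm long (own y), 14 mm thick (own x), 34 mm high (15 mm below to 19 mm above this point); own z up; own x points straight away from the cup. Pinch it across the 14 mm. Below it a 10 mm neck, then the 20 mm post. The grey base plate (radius 123 mm) is fixed.
- dial (a joint): angle of grip, arm and cup, rad, growing clockwise from above; starts at 0 (home). Clicks every 24 degrees: stops at 0, 0.419, 0.838, 1.257 (third stop), 1.676, 2.094. Resistance is about 0.15 N m just off a stop, falls to nothing half-way, then the grip is drawn into the next stop. Brass studs on the plate's rim mark the cup's place at each stop.
- stamp: bystander: date stamp with red handle and black foot, 26x42x66 mm, standing; origin at the centre of its underside
- shears: bystander: scissors with blue handles lying on the table, 87x199x9 mm; origin at the centre of the underside
- bar: bystander: puffed-rice block 35x90x54 mm left of the stand; origin at the centre of its underside
- bar_b: bystander: puffed-rice block 35x90x54 mm to the right; origin at the centre of its underside
- rest: wooden pen rest, fixed; origin at the centre of its 110x60x8 mm foot plate, own x along the pen, rising. Its trough (29 mm wide over the walls) covers the lower 80 mm of the pen; the upper 55 mm sticks out freely, nothing beneath it but the foot plate or table
There are look-alikes about, which are no part of the job. What is shaped like the part that bears pen_mid but purple is not meant.

How it is judged (in metres and radians):
On the way, in this order (a step that is already met when the one before it is completed fails the run):
1. the pen stands upright, fully down in the cup, let go of, while the dial is still at home (horizontal distance between pen_mid and cup_mouth below 0.018 m and height (world z) of pen_mid below 0.1 m and (angle between pen_mid's own y axis and vertical below 0.25 rad or angle between pen_mid's own y axis and vertical above 2.89 rad) and contact force between the fingers and pen below 0.05 N and value of joint dial below 0.2 rad), for 0.2 s.
2. the fingers have gripped the bar grip while the dial is still at home (contact force between the fingers and dial above 2 N and distance between the grasp point and grip_mid below 0.03 m and value of joint dial below 0.2 rad), for 0.1 s.
At the end, for the whole second after the job is handed in: the dial rests at the third stop (1.257 rad, within 0.1 rad), the fingers still hold the bar grip (over 2 N, grasp point within 30 mm of its centre), and the pen stands in the cup (within 18 mm of its axis and 0.25 rad of upright, its middle below 100 mm, i.e. on the cup's floor) (value of joint dial between 1.157 and 1.357 rad and contact force between the fingers and dial above 2 N and distance between the grasp point and grip_mid below 0.03 m and horizontal distance between pen_mid and cup_mouth below 0.018 m and height (world z) of pen_mid below 0.1 m and (angle between pen_mid's own y axis and vertical below 0.25 rad or angle between pen_mid's own y axis and vertical above 2.89 rad)); the arm keeps its last pose, push and grip.
It fails at once if the dial is turned past the third stop, towards the fourth click (value of joint dial above 1.466 rad).
It fails at once if a bystander is moved by more than 30 mm (distance of any of stamp, shears, bar, bar_b from where it was at the start of the episode above 0.03 m).
It also fails if it takes over 64 s, if anything falls off the work surface, if the arm or the gripper's body presses on something with over 40 N, if the wrist force passes 120 N, or if a joint passes its speed limit or range.

ROBOT

A 7-joint arm with a two-finger parallel gripper is mounted at the origin on a cart in front of the work surface, level with it; the furniture and walls round the work are solid. World frame = base frame: x ahead of the robot, y to its left, z up, the work surface at z = 0. Lengths are in m, angles in degrees, forces in N, time in s.
With the tool pointing down it reaches from about 0.4 to 0.9 m from the base axis. Payload 5.5 kg.
Tool frame: the origin (TCP) lies midway between the tips of the shut fingers; the grasp point (between the pads) lies 19 mm behind it; z points along the fingers, y is the line along which they close (so a half turn about z gives the same grasp; the last joint's range is limited). The gripper opens to 92 mm and grips with 3 to 60 N. Pads are 19 mm wide; open, the fingers measure 130 mm over their backs; the gripper's body (75 mm by 190 mm) begins 47 mm behind the grasp point.
Start: joints at [-56.024, 28.699, -24.465, 88.831, 12.651, 65.22, -12.049], TCP at [0.21, 0.615, 0.227] pointing down, gripper open.
Joint ranges: [-164.97, 164.97], [-17.58, 116.51], [-87.97, 89.64], [11.32, 138.91], [-80.73, 260.73], [10.89, 115.49], [-147.41, 147.41]. Speed limits (degrees/s): [147.25, 147.25, 180, 180, 180, 180, 180].

INTERFACE

Orientations are given as [roll, pitch, yaw] about the fixed x, y, z axes, in that order (R = Rz(yaw) Ry(pitch) Rx(roll)).
In Python, from bench import status, eyes, sign_off gives the robot as it stands.
- The arm moves only by the shell command python3 -m jog 'ROWS' [FORCE]. ROWS is JSON, one flat list of numbers, 7 for each row, row after row: the shift along the tool's x, y, z in units of 60 cm (1.0 is 60 cm), then the turn, a rotation vector about the tool's x, y, z in units of pi rad (1.0 is pi rad), then the opening, from 0 (shut) to 1 (fully open). In form: [x, y, z, rx, ry, rz, fingers, x, y, z, rx, ry, rz, fingers, ...]. A call has 1 to 20 rows; each row is the pose to reach, as a shift and turn from the pose commanded when the call began, along the tool's axes at that moment, turning the shorter way round; what a row does not reach only later rows make up. A row lasts 1/10 s, in which the tool goes at most 50 mm and 8.59 degrees, less where a joint would pass 70% of its speed; a pose out of reach is approached as far as the arm can. A call with a number of a shift or a turn outside -1 to 1 is refused whole. A call with a gripper value outside its range is refused whole. The fingers move at their own pace and stop on an object; FORCE is the grip in N (left out, the last holds). Time passes only in rows, so rows that repeat a pose let the fingers close. It gives the time, the measured TCP pose, the force, the opening and the grip force at its end, in the units of the state.
- status.get_obs(): the state, without advancing time (a new reading comes with each control period).
- eyes.grab_frame(name): name is "scene" or "top"; returns the picture (384x512x3 uint8, blue, green, red); there is no depth.
- eyes.calibration(name): a dict with "fx", "fy", "cx", "cy" (pixels), "xyz" and "attitude" of the camera in the world. Camera axes: x right, y down, z forward; pixel columns grow to the right and rows downward; lengths in m; the calibration is good to about 2 mm. A picture is of the moment at which its call begins. calibration takes no time and is no camera call.
- sign_off(): hands the job in; it is judged then, once.
The state is a dict: "time": time; "qpos": joint angles; "dq": joint speeds; "joint_torque": joint torques, N m; "position": TCP position; "eef_rot": TCP orientation; "contact_force": force on the tool from outside, world axes, zero at the start; "torque": the same for the moment, N m; "grip_width": opening from 0.0 (shut) to 1.0 (fully open); "finger_force": force on a finger pad.
Only numpy, scipy, OpenCV 4.12 (cv2) and the standard library are available. Lean on these libraries where they do the work, as an engineer would, in place of code of your own. Each camera call takes 0.05 s, during which the arm holds its last target. There are 200 camera calls.

## Working session

There is one attempt and no reset: what is moved stays moved. The work goes in short steps, Python scripts to look and compute and a shell command to move; the robot and the scene stay as the last step left them, time stands still between calls to the robot, and variables do not carry over. Pictures are saved under pics/ and viewed, at most 10 in all, crops included, and the job is handed in when it is done.

```bash
mkdir -p pics; ls; python3 - <<'E'
from bench import status, eyes
import cv2
print(status.get_obs())
for n in("scene","top"):
    im=eyes.grab_frame(n); cv2.imwrite(f"pics/{n}0.png",im); print(n,eyes.calibration(n))
a=cv2.imread("pics/scene0.png");b=cv2.imread("pics/top0.png")
E
```

```text
pics
{'time': 0.0, 'qpos': array([-56.02543759,  28.75376152, -24.45255581,  88.89111378,
        12.65135608,  65.21831046, -12.04849945]), 'dq': array([-0.00225615, -0.09838487,  0.00437974, -0.05253251, -0.01860996,
        0.02785871, -0.10547745]), 'joint_torque': array([ 7.48402617e-04, -5.66582322e+01, -5.81575692e+00, -2.79113030e+01,
       -6.86310790e-02,  3.08121345e-02,  1.87153082e-04]), 'position': array([0.21031252, 0.61430712, 0.22568024]), 'eef_rot': array([-1.79890281e+02, -3.38624157e-03,  1.61109050e+02]), 'contact_force': array([-0.00992594,  0.0936946 ,  0.00506519]), 'torque': array([ 0.02340993,  0.06862633, -0.05741262]), 'finger_force': 0.0, 'grip_width': 0.9978157788311555}
scene {'fx': 364.0056366538356, 'fy': 364.0056366538356, 'cx': 258.038761960368, 'cy': 196.90572698912368, 'xyz': array([ 0.07747067, -0.70358463,  0.79151038]), 'attitude': array([-129.64850911,   -1.1856219 ,  -32.84773553])}
top {'fx': 364.40675650027123, 'fy': 364.40675650027123, 'cx': 259.62544654415996, 'cy': 193.11756046088328, 'xyz': array([ 0.40592164, -0.06256206,  1.3331341 ]), 'attitude': array([-173.743457  ,   -0.63672976,  -89.982441  ])}
```

View pics/scene0.png

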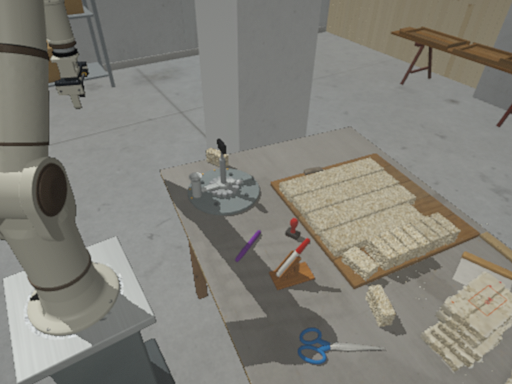

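View pics/top0.png

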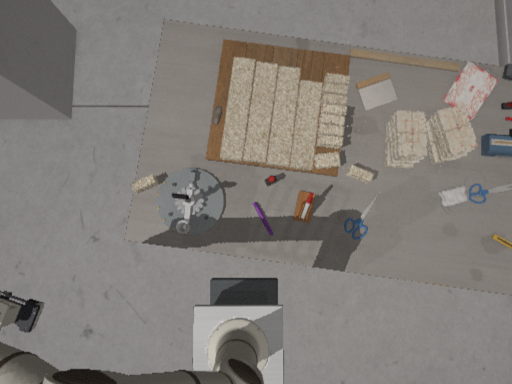

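Scene: stand at about (225,185) with its cup at (196,182) and grip at (222,147). A white pen with a red cap sits in the wooden rest at (293,260), and a purple look-alike lies at (249,245). In the top view the pen is at (307,205), the purple one at (263,218), and the stand at (190,200). The white and red pen in the rest fits the description; I'll confirm it in an enlarged crop.

```bash
cat > h.py <<'E'
import numpy as np, cv2
from scipy.spatial.transform import Rotation as R
from scipy.optimize import least_squares
from bench import status, eyes
def cam(n):
    c=eyes.calibration(n); return c,R.from_euler('xyz',c['attitude'],degrees=True).as_matrix()
def ray(n,u,v):
    c,M=cam(n); return np.array(c['xyz']),M@np.array([(u-c['cx'])/c['fx'],(v-c['cy'])/c['fy'],1])
def atz(n,u,v,z):
    o,d=ray(n,u,v); return o+d*(z-o[2])/d[2]
def proj(n,p):
    c,M=cam(n); q=M.T@(np.array(p)-c['xyz']); return np.array([c['fx']*q[0]/q[2]+c['cx'],c['fy']*q[1]/q[2]+c['cy']])
def tri(uv1,uv2):
    f=lambda p:np.r_[proj('scene',p)-uv1,proj('top',p)-uv2]
    s=least_squares(f,[.5,0,.1]); return s.x,s.fun
E
python3 - <<'E'
import cv2,numpy as np
a=cv2.imread("pics/scene0.png");b=cv2.imread("pics/top0.png")
def cr(i,u,v,w,h,s): return cv2.resize(i[v:v+h,u:u+w],None,fx=s,fy=s,interpolation=cv2.INTER_CUBIC)
# each 400x300
o=np.vstack([np.hstack([cr(a,180,130,90,90,4)[:300] if 0 else cr(a,180,135,80,60,5),cr(a,250,230,80,60,5)]),np.hstack([cr(b,150,175,80,60,5),cr(b,260,180,80,60,5)])])
cv2.imwrite("pics/c1.png",o);print(o.shape)
E
```

```text
(600, 800, 3)
```

View pics/c1.png

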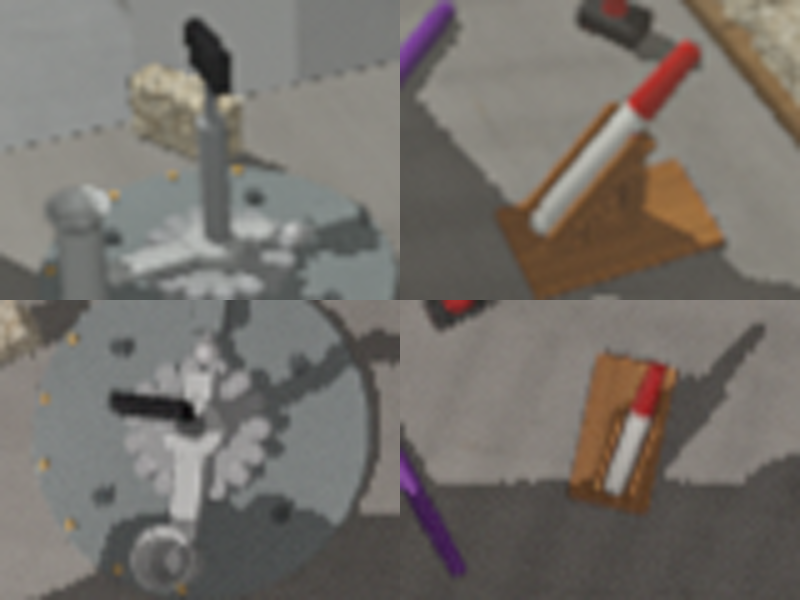

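The crop confirms it: the white pen with red cap is in the wooden rest, cap end up at scene (308.6,239) and lower end at (278,276). The purple one, with no white body and no rest, is the look-alike. The cup rim is at scene (195,175) / top (183,227), and the bar grip at scene (221.6,146) / top (180,196).

```bash
python3 - <<'E'
from h import *
np.set_printoptions(precision=4,suppress=True)
g=tri((221.6,146),(180.2,196)); c=tri((195.4,175.6),(182.8,226.6)); t=tri((308.6,239),(311.2,193.6)); b=tri((278,276.4),(303.6,218.4))
for n,r in zip("gctb",(g,c,t,b)): print(n,*r)
print('fixed z grip',atz('top',180.2,196,.19),atz('scene',221.6,146,.182),'cup',atz('top',182.8,226.6,.096),atz('scene',195.4,175.6,.096))
print('plate',atz('top',150+205/5,175+127/5,.01))
d=t[0]-b[0];print(np.linalg.norm(d),np.degrees(np.arctan2(d[2],np.hypot(*d[:2]))),np.degrees(np.arctan2(d[1],d[0])))
# pixel-level color fits: red cap, white body centroid axis
for n in('scene','top'):
    im=cv2.imread(f'pics/{n}0.png').astype(int); B,G,Rr=im[...,0],im[...,1],im[...,2]
    m=(Rr>150)&(G<80)&(B<80); u0,u1,v0,v1=(285,320,230,270) if n=='scene' else (290,325,185,225)
    ys,xs=np.nonzero(m[v0:v1,u0:u1]); print(n,'red',len(xs),xs.mean()+u0,ys.mean()+v0,xs.min()+u0,xs.max()+u0,ys.min()+v0,ys.max()+v0)
print(status.get_obs()['time'])
E
```

```text
g [0.5231 0.1755 0.1841] [-0.2539  0.0119  0.117  -0.2279]
c [0.4281 0.1815 0.1016] [-0.2125  0.0062  0.0936 -0.2043]
t [ 0.5373 -0.2477  0.1337] [-0.3204  0.0317  0.2434 -0.3544]
b [ 0.4596 -0.2357  0.0251] [-0.3104  0.0242  0.2236 -0.3644]
fixed z grip [0.5218 0.1746 0.19  ] [0.5253 0.1782 0.182 ] cup [0.4275 0.1829 0.096 ] [0.4316 0.1884 0.096 ]
plate [0.524  0.1724 0.01  ]
0.13398885321839415 54.090856578532595 -8.785308851897899
scene red 37 301.64864864864865 244.3783783783784 296 308 239 251
top red 17 308.94117647058823 198.23529411764707 307 311 194 202
0.1
```

```bash
cat >> h.py <<'E'
def to(pos,rpy=None,Rm=None):
    s=status.get_obs(); T=R.from_euler('xyz',s['eef_rot'],degrees=True)
    Rt=Rm if Rm is not None else R.from_euler('xyz',rpy,degrees=True)
    d=T.inv().apply(np.array(pos)-s['position'])/.6; w=(T.inv()*Rt).as_rotvec()/np.pi
    print('shift',np.round(d,4),'turn',np.round(w,4),'rows',np.ceil(max(np.linalg.norm(d)*12,np.linalg.norm(w)*180/8.59)))
def tool(az,elev):  # tool z points at azimuth az, elev deg below horizontal; tool y horizontal
    a,e=np.radians([az,elev]); z=np.array([np.cos(a)*np.cos(e),np.sin(a)*np.cos(e),-np.sin(e)])
    y=np.array([np.sin(a),-np.cos(a),0]); x=np.cross(y,z); return R.from_matrix(np.c_[x,y,z])
E
python3 - <<'E'
from h import *
print(tool(-8.8,90).as_euler('xyz',degrees=True))
to([.45,.15,.35],[180,0,76])
E
```

```text
[180.    0.   -8.8]
shift [-0.6285 -0.6032 -0.206 ] turn [-5.000e-04  4.000e-04  4.728e-01] rows 11.0
```

```bash
python3 -m jog '[0,0,-0.15,0,0,0.05,1,-0.6285,-0.6032,-0.206,0,0,0.4728,1,-0.6285,-0.6032,-0.206,0,0,0.4728,1,-0.6285,-0.6032,-0.206,0,0,0.4728,1,-0.6285,-0.6032,-0.206,0,0,0.4728,1,-0.6285,-0.6032,-0.206,0,0,0.4728,1,-0.6285,-0.6032,-0.206,0,0,0.4728,1,-0.6285,-0.6032,-0.206,0,0,0.4728,1,-0.6285,-0.6032,-0.206,0,0,0.4728,1,-0.6285,-0.6032,-0.206,0,0,0.4728,1,-0.6285,-0.6032,-0.206,0,0,0.4728,1,-0.6285,-0.6032,-0.206,0,0,0.4728,1,-0.6285,-0.6032,-0.206,0,0,0.4728,1]' 20
python3 - <<'E'
from h import *
np.set_printoptions(precision=2,suppress=True)
s=status.get_obs();print(s['qpos'],s['time'])
to([.522,-.245,.19],[180,0,-8.8])
E
```

```text
time: 1.4
position: [0.4521, 0.1456, 0.3507]
eef_rot: [179.9, 0.0, 75.5]
contact_force: [0.2, -0.0, 0.4]
grip_width: 1.002
finger_force: 0.0
[-24.99   2.57   3.98 104.39  -0.09  73.   -35.47] 1.4
shift [-0.6   0.28  0.27] turn [ 0.   -0.    0.47] rows 10.0
```

```bash
python3 -m jog '[-0.6,0.28,0.1,0,0,0.47,0.7,-0.6,0.28,0.1,0,0,0.47,0.7,-0.6,0.28,0.1,0,0,0.47,0.7,-0.6,0.28,0.1,0,0,0.47,0.7,-0.6,0.28,0.1,0,0,0.47,0.7,-0.6,0.28,0.1,0,0,0.47,0.7,-0.6,0.28,0.1,0,0,0.47,0.7,-0.6,0.28,0.1,0,0,0.47,0.7,-0.6,0.28,0.15,0,0,0.47,0.7,-0.6,0.28,0.2,0,0,0.47,0.7,-0.6,0.28,0.2,0,0,0.47,0.7,-0.6,0.28,0.2,0,0,0.47,0.7]' 20
python3 - <<'E'
from h import *
np.set_printoptions(precision=3,suppress=True)
s=status.get_obs();print(s['qpos'],s['time'],s['position'],s['eef_rot'])
o=[]
for n in('scene','top'):
    im=eyes.grab_frame(n); tcp=proj(n,s['position']); print(n,tcp)
    c=(295,240) if n=='scene' else (307,203)
    o.append(cv2.resize(im[c[1]-50:c[1]+50,c[0]-40:c[0]+40],None,fx=5,fy=5,interpolation=cv2.INTER_CUBIC))
cv2.imwrite('pics/p2.png',np.hstack(o))
E
```

```text
time: 2.6
position: [0.526, -0.2381, 0.2299]
eef_rot: [-180.0, 0.1, -8.3]
contact_force: [-0.1, -0.1, 0.8]
grip_width: 0.698
finger_force: 0.0
[ -1.205  20.967  28.995 100.799 -11.405  61.275 -66.596] 2.6 [ 0.526 -0.238  0.23 ] [-179.966    0.113   -8.31 ]
scene [306.397 209.572]
top [313.163 193.482]
```

View pics/p2.png

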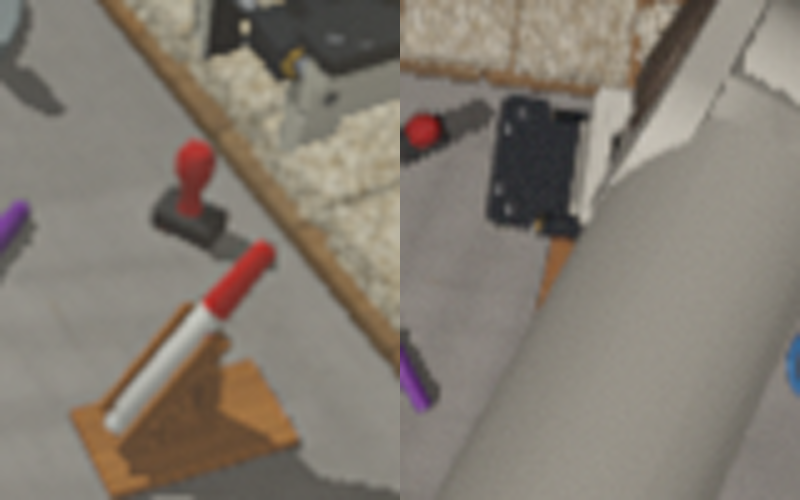

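```bash
python3 - <<'E'
from h import *
to([.522,-.2453,.095],Rm=tool(-8.8,90))
E
```

```text
shift [-0.0076  0.0117  0.2281] turn [-0.     -0.0007  0.0024] rows 3.0
```

```bash
python3 -m jog '[-0.0076,0.0117,0.06,0,0,0.0024,0.7,-0.0076,0.0117,0.12,0,0,0.0024,0.7,-0.0076,0.0117,0.18,0,0,0.0024,0.6,-0.0076,0.0117,0.228,0,0,0.0024,0.5,-0.0076,0.0117,0.228,0,0,0.0024,0.5,-0.0076,0.0117,0.228,0,0,0.0024,0.5]' 20
python3 - <<'E'
from h import *
s=status.get_obs();print(s['position'],s['contact_force'],s['time'])
im=eyes.grab_frame('scene')
cv2.imwrite('pics/p3.png',cv2.resize(im[200:300,240:360],None,fx=5,fy=5,interpolation=cv2.INTER_CUBIC))
for nm,p in(('tcp',s['position']),('grasp',s['position']+[0,0,.019])): print(nm,(proj('scene',p)-[240,200])*5)
E
```

```text
time: 3.3
position: [0.5215, -0.246, 0.095]
eef_rot: [180.0, -0.1, -9.0]
contact_force: [0.1, -0.7, 0.5]
grip_width: 0.504
finger_force: 0.0
[ 0.52153671 -0.24595885  0.09502696] [ 0.11081241 -0.66709923  0.51652373] 3.3
tcp [306.86060709 257.58623907]
grasp [310.51145611 232.11908656]
```

View pics/p3.png

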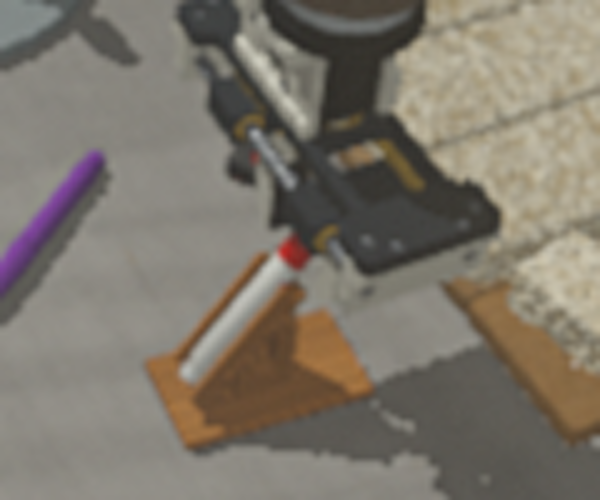

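The fingers straddle the red cap end at crop (295,250), just above the trough walls, so I'm closing them.

```bash
python3 -m jog '[0,0,0,0,0,0,0.1,0,0,0,0,0,0,0.1,0,0,0,0,0,0,0.1,0,0,0,0,0,0,0.1,0,0,0,0,0,0,0.1,0,0,0,0,0,0,0.1]' 25
```

```text
time: 3.95
position: [0.5208, -0.2457, 0.0939]
eef_rot: [-180.0, -0.0, -9.0]
contact_force: [-1.5, 0.5, 3.7]
grip_width: 0.156
finger_force: 24.9
```

```bash
python3 -m jog '[0.022,0,-0.031,0,0,0,0.1,0.045,0,-0.064,0,0,0,0.1,0.067,0,-0.095,0,0,0,0.1,0.09,0,-0.127,0,0,0,0.1,0.08,0,-0.18,0,0,0,0.1,0.06,0,-0.24,0,0,0,0.1,0.04,0,-0.29,0,0,0,0.1,0.04,0,-0.29,0,0,0,0.1,0.04,0,-0.29,0,0,0,0.1]' 25
python3 - <<'E'
from h import *
np.set_printoptions(precision=4,suppress=True)
s=status.get_obs();print(s['qpos'],s['time'])
im=eyes.grab_frame('scene'); c=proj('scene',s['position']).astype(int); print(c)
u,v=max(c[0]-60,0),max(c[1]-40,0)
cv2.imwrite('pics/p4.png',cv2.resize(im[v:v+100,u:u+120],None,fx=5,fy=5,interpolation=cv2.INTER_CUBIC)); print(u,v)
E
```

```text
time: 4.85
position: [0.5443, -0.2496, 0.2679]
eef_rot: [-180.0, -0.1, -9.0]
contact_force: [-0.2, 0.0, -1.3]
grip_width: 0.155
finger_force: 25.0
[ -0.8752  21.1334  29.769   95.4844 -11.3121  66.3105 -67.2541] 4.85
[317 197]
257 157
```

View pics/p4.png

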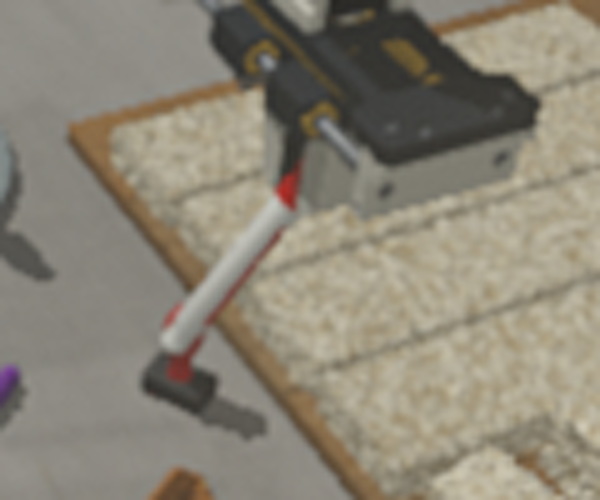

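The pen is held, hanging at a slope with its lower end at crop (175,338), i.e. scene (292,224.6). Next I work out its tilt and length below the grasp.

```bash
python3 - <<'E'
from h import *
np.set_printoptions(precision=4,suppress=True)
s=status.get_obs(); G=s['position']+[0,0,.019]; a=np.radians(-9)
f=lambda q: proj('scene',G-q[0]*np.array([np.cos(a)*np.cos(q[1]),np.sin(a)*np.cos(q[1]),np.sin(q[1])]))-[292,224.6]
r=least_squares(f,[.1,.95]);print(r.x[0],np.degrees(r.x[1]),r.fun)
# move: tool tilted so pen upright, above cup
tilt=np.degrees(r.x[1]); e=tilt
for az in(5,15,25):
    T=tool(az,e); z=T.as_matrix()[:,2]
    for h in(.28,):
        P=np.array([.4285,.182,h])+.019*z; print(az,P); to(P,Rm=T)
E
```

```text
0.10139518267696923 54.30659196951952 [0. 0.]
5 [0.4395 0.183  0.2646]
shift [-0.2846 -0.684   0.0042] turn [ 0.0241  0.1976 -0.0754] rows 9.0
15 [0.4392 0.1849 0.2646]
shift [-0.2856 -0.687   0.0042] turn [ 0.0413  0.1956 -0.1291] rows 9.0
25 [0.4385 0.1867 0.2646]
shift [-0.2872 -0.6898  0.0042] turn [ 0.0586  0.1926 -0.1829] rows 9.0
```

```bash
python3 -m jog '[-0.285,-0.6855,-0.02,0.033,0.194,-0.102,0.1,-0.285,-0.6855,-0.02,0.033,0.194,-0.102,0.1,-0.285,-0.6855,-0.02,0.033,0.194,-0.102,0.1,-0.285,-0.6855,-0.02,0.033,0.194,-0.102,0.1,-0.285,-0.6855,-0.02,0.033,0.194,-0.102,0.1,-0.285,-0.6855,-0.02,0.033,0.194,-0.102,0.1,-0.285,-0.6855,-0.02,0.033,0.194,-0.102,0.1,-0.285,-0.6855,-0.02,0.033,0.194,-0.102,0.1,-0.285,-0.6855,-0.02,0.033,0.194,-0.102,0.1,-0.285,-0.6855,-0.02,0.033,0.194,-0.102,0.1,-0.285,-0.6855,-0.02,0.033,0.194,-0.102,0.1,-0.285,-0.6855,-0.02,0.033,0.194,-0.102,0.1]' 25
python3 - <<'E'
from h import *
np.set_printoptions(precision=4,suppress=True)
s=status.get_obs();print(s['qpos'],s['time']); T=R.from_euler('xyz',s['eef_rot'],degrees=True).as_matrix(); print(T[:,2]); G=s['position']-.019*T[:,2]; print('G',G)
o=[]
for n in('scene','top'):
    im=eyes.grab_frame(n)
    u,v=(165,105) if n=='scene' else (140,165)
    o.append(cv2.resize(im[v:v+100,u:u+80],None,fx=5,fy=5,interpolation=cv2.INTER_CUBIC))
    for L in(0,.1,.12): print(n,L,(proj(n,G-[0,0,L])-[u,v])*5)
cv2.imwrite('pics/p5.png',np.hstack(o))
E
```

```text
time: 6.1
position: [0.4396, 0.1815, 0.2781]
eef_rot: [-179.9, -35.1, 9.8]
contact_force: [0.4, 0.4, -0.0]
grip_width: 0.158
finger_force: 25.0
[   3.5397  -14.5904  -34.4943  136.3163   11.4628   23.4208 -121.92  ] 6.1
[ 0.5663  0.0995 -0.8182]
G [0.4289 0.1796 0.2937]
scene 0 [123.3218  81.2836]
scene 0.1 [139.7699 230.9995]
scene 0.12 [142.8326 258.8772]
top 0 [150.7457 299.5008]
top 0.1 [188.2261 303.0857]
top 0.12 [194.9462 303.7285]
```

View pics/p5.png

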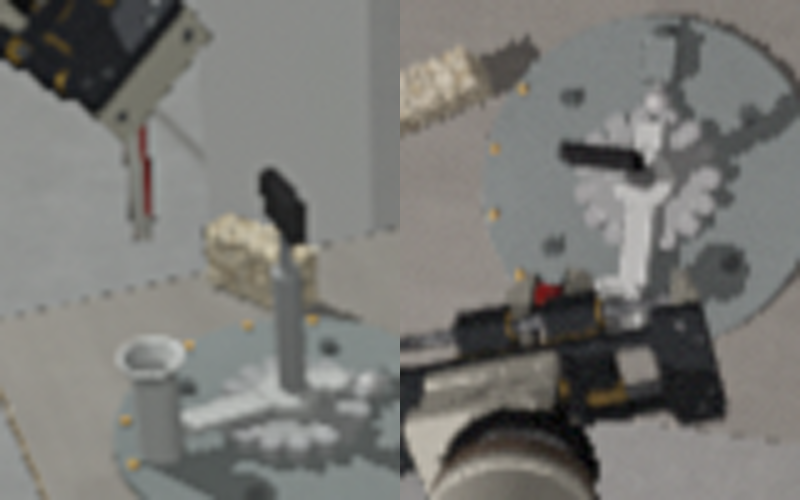

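The pen hangs upright, lower end at crop (141,238), up and left of the cup, whose rim centre is at crop (150,357). Both views match the prediction; I compute the last correction.

```bash
python3 - <<'E'
from h import *
np.set_printoptions(precision=4,suppress=True)
print(atz('scene',165+150/5,105+357/5,.096), atz('top',182.8,226.6,.096))
s=status.get_obs(); T=R.from_euler('xyz',s['eef_rot'],degrees=True).as_matrix(); G=s['position']-.019*T[:,2]
print('pen top in top crop',(proj('top',G+[0,0,.031])-[140,165])*5,'obs 147,290')
c=np.array([.430,.1845]); D=np.r_[c-G[:2],0]; print('D',D)
for dz in(0,-.05,-.1,-.15,-.165,-.17): print(dz,T.T@(D+[0,0,dz])/.6)
E
```

```text
[0.4286 0.1851 0.096 ] [0.4275 0.1829 0.096 ]
pen top in top crop [138.1042 297.5638] obs 147,290
D [0.0008 0.0053 0.    ]
0 [ 0.0022 -0.0085  0.0016]
-0.05 [-0.0457 -0.0083  0.0697]
-0.1 [-0.0937 -0.0081  0.1379]
-0.15 [-0.1417 -0.0079  0.206 ]
-0.165 [-0.1561 -0.0078  0.2265]
-0.17 [-0.1608 -0.0078  0.2333]
```

```bash
python3 -m jog '[0.0022,-0.0085,0.0016,0,0,0,0.1,-0.0217,-0.0084,0.0355,0,0,0,0.1,-0.0457,-0.0083,0.0697,0,0,0,0.1,-0.0697,-0.0082,0.1038,0,0,0,0.1,-0.0937,-0.0081,0.1379,0,0,0,0.1,-0.1133,-0.008,0.1651,0,0,0,0.1,-0.1225,-0.008,0.1788,0,0,0,0.1,-0.1225,-0.008,0.1788,0,0,0,0.1]' 25
python3 - <<'E'
from h import *
np.set_printoptions(precision=4,suppress=True)
s=status.get_obs();print(s['qpos'],s['time']); T=R.from_euler('xyz',s['eef_rot'],degrees=True).as_matrix(); G=s['position']-.019*T[:,2]; print('G',G)
o=[]
for n in('scene','top'):
    im=eyes.grab_frame(n)
    u,v=(165,105) if n=='scene' else (140,165)
    o.append(cv2.resize(im[v:v+100,u:u+80],None,fx=5,fy=5,interpolation=cv2.INTER_CUBIC))
cv2.imwrite('pics/p6.png',np.hstack(o))
for dz in(.126,.128,.124,.120): print(dz,T.T@[0,0,dz-G[2]]/.6)
E
```

```text
time: 7.0
position: [0.4568, 0.187, 0.2002]
eef_rot: [-179.3, -34.6, 9.1]
contact_force: [-1.1, 0.0, -0.5]
grip_width: 0.159
finger_force: 25.0
[  57.4175   -5.3698  -87.6838  138.864    37.2524   11.0129 -147.3383] 7.0
G [0.4462 0.1851 0.2158]
0.126 [-0.085   0.0016  0.1231]
0.128 [-0.0831  0.0016  0.1204]
0.124 [-0.0869  0.0016  0.1259]
0.12 [-0.0907  0.0017  0.1314]
```

View pics/p6.png

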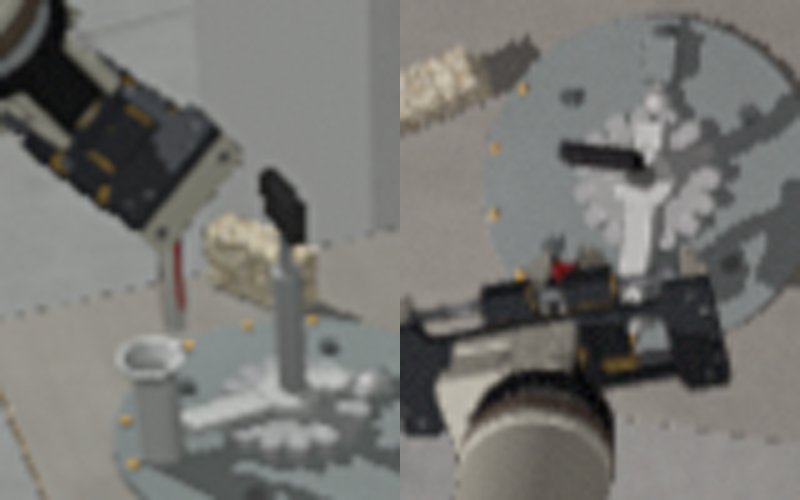

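The arm ran into its joint limits (q3, q4, q6 and q7) with the tool tilted outwards; the pen is still held above the cup and hasn't touched it. I'll put the pen back in the rest and regrasp it with the tool along the pen's axis, so it can be placed with the tool straight down.

```bash
python3 - <<'E'
from h import *
to([.44,.12,.30],[180,-20,0])
to([.5443,-.2496,.2679],[180,0,-9])
E
```

```text
shift [ 0.0578  0.1124 -0.1636] turn [-0.0292 -0.081   0.0474] rows 3.0
shift [ 0.0853  0.7499 -0.0897] turn [-0.0359 -0.1903  0.1008] rows 10.0
```

```bash
python3 -m jog '[0.0578,0.1124,-0.1636,-0.0292,-0.081,0.0474,0.1,0.0578,0.1124,-0.1636,-0.0292,-0.081,0.0474,0.1,0.0578,0.1124,-0.1636,-0.0292,-0.081,0.0474,0.1,0.0853,0.7499,-0.0897,-0.0359,-0.1903,0.1008,0.1,0.0853,0.7499,-0.0897,-0.0359,-0.1903,0.1008,0.1,0.0853,0.7499,-0.0897,-0.0359,-0.1903,0.1008,0.1,0.0853,0.7499,-0.0897,-0.0359,-0.1903,0.1008,0.1,0.0853,0.7499,-0.0897,-0.0359,-0.1903,0.1008,0.1,0.0853,0.7499,-0.0897,-0.0359,-0.1903,0.1008,0.1,0.0853,0.7499,-0.0897,-0.0359,-0.1903,0.1008,0.1,0.0853,0.7499,-0.0897,-0.0359,-0.1903,0.1008,0.1,0.0853,0.7499,-0.0897,-0.0359,-0.1903,0.1008,0.1,0.0853,0.7499,-0.0897,-0.0359,-0.1903,0.1008,0.1,0.0853,0.7499,-0.0897,-0.0359,-0.1903,0.1008,0.1]' 25
python3 - <<'E'
from h import *
np.set_printoptions(precision=3,suppress=True)
s=status.get_obs();print(s['qpos'],s['time'])
d=np.array([np.cos(np.radians(55))*np.cos(np.radians(-9)),np.cos(np.radians(55))*np.sin(np.radians(-9)),np.sin(np.radians(55))])
P=np.array([.5208,-.2457,.0945])   # grip TCP
for k in(.09,.06,.03,0.012,.004): to(P+d*k,[180,0,-9])
E
```

```text
time: 8.5
position: [0.5462, -0.2452, 0.2686]
eef_rot: [180.0, -0.0, -8.6]
contact_force: [0.0, 0.8, -0.4]
grip_width: 0.161
finger_force: 25.0
[ 43.085  21.642 -27.869  93.806  10.81   67.2   -85.895] 8.5
shift [0.044 0.008 0.167] turn [ 0.    -0.     0.002] rows 3.0
shift [0.015 0.007 0.208] turn [ 0.    -0.     0.002] rows 3.0
shift [-0.013  0.007  0.249] turn [ 0.    -0.     0.002] rows 3.0
shift [-0.03   0.007  0.274] turn [ 0.    -0.     0.002] rows 4.0
shift [-0.038  0.007  0.285] turn [ 0.    -0.     0.002] rows 4.0
```

```bash
python3 -m jog '[0.044,0.008,0.08,0,0,0.002,0.1,0.044,0.008,0.167,0,0,0.002,0.1,0.044,0.008,0.167,0,0,0.002,0.1,0.03,0.0075,0.187,0,0,0.002,0.1,0.015,0.007,0.208,0,0,0.002,0.1,0.001,0.007,0.228,0,0,0.002,0.1,-0.013,0.007,0.249,0,0,0.002,0.1,-0.023,0.007,0.263,0,0,0.002,0.1,-0.03,0.007,0.274,0,0,0.002,0.1,-0.035,0.007,0.281,0,0,0.002,0.1,-0.035,0.007,0.281,0,0,0.002,0.1]' 25
```

```text
time: 9.6
position: [0.5247, -0.2478, 0.1005]
eef_rot: [180.0, -0.1, -9.1]
contact_force: [2.3, 4.6, -0.5]
grip_width: 0.16
finger_force: 24.9
```

```bash
python3 -m jog '[0,0,0,0,0,0,0.25,0,0,0,0,0,0,0.55,0,0,0,0,0,0,0.55,0,0,0,0,0,0,0.55,0,0,0,0,0,0,0.55]' 25
python3 - <<'E'
from h import *
np.set_printoptions(precision=4,suppress=True)
s=status.get_obs();print(s['qpos'],s['time'])
G=np.array([.521,-.2455,.1125]); Rm=tool(-8.8,125); P=G+.019*Rm.as_matrix()[:,2]; print(P)
to(P,Rm=Rm)
im=eyes.grab_frame('scene')
cv2.imwrite('pics/p7.png',cv2.resize(im[190:290,240:360],None,fx=5,fy=5,interpolation=cv2.INTER_CUBIC))
E
```

```text
time: 10.1
position: [0.5235, -0.2507, 0.1001]
eef_rot: [179.9, -0.0, -9.2]
contact_force: [0.2, 0.3, -0.8]
grip_width: 0.525
finger_force: 0.0
[ 42.0015  30.714  -24.7488 104.8712  16.9141  48.0019 -90.3496] 10.1
[ 0.5102 -0.2438  0.0969]
shift [-0.0236 -0.0077  0.0053] turn [ 0.     -0.1945 -0.0026] rows 5.0
```

View pics/p7.png

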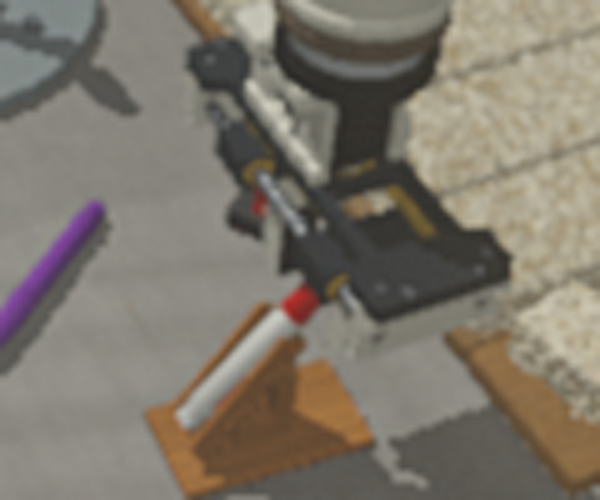

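The pen is back in its rest, as before. Next I tilt the tool in line with the pen and regrasp.

```bash
python3 -m jog '[-0.005,-0.0077,0.0,0,-0.04,0,0.55,-0.01,-0.0077,0.001,0,-0.08,0,0.55,-0.015,-0.0077,0.003,0,-0.12,0,0.55,-0.02,-0.0077,0.004,0,-0.16,-0.002,0.55,-0.0236,-0.0077,0.0053,0,-0.1945,-0.0026,0.55,-0.0236,-0.0077,0.0053,0,-0.1945,-0.0026,0.55,-0.0236,-0.0077,0.0053,0,-0.1945,-0.0026,0.55]' 25
python3 - <<'E'
from h import *
np.set_printoptions(precision=4,suppress=True)
s=status.get_obs();print(s['qpos'],s['time'])
Rm=tool(-8.8,125); to([ 0.5102,-0.2438,0.0969],Rm=Rm)
E
```

```text
time: 10.85
position: [0.5103, -0.243, 0.0955]
eef_rot: [-179.9, 35.0, -8.7]
contact_force: [0.6, -0.3, 0.3]
grip_width: 0.553
finger_force: 0.0
[ 30.6397  51.5716 -19.8099  75.7301  17.8123  90.8403 -91.2017] 10.85
shift [-0.0012  0.0013 -0.0019] turn [-0.0001 -0.0001  0.0004] rows 1.0
```

```bash
python3 -m jog '[0,0,-0.002,0,0,0,0.1,0,0,-0.002,0,0,0,0.1,0,0,-0.002,0,0,0,0.1,0,0,-0.002,0,0,0,0.1,0,0,-0.002,0,0,0,0.1,0,0,-0.002,0,0,0,0.1]' 25
python3 -m jog '[0,0,-0.03,0,0,0,0.1,0,0,-0.06,0,0,0,0.1,0,0,-0.1,0,0,0,0.1,0,0,-0.15,0,0,0,0.1,0,0,-0.2,0,0,0,0.1,0,0,-0.24,0,0,0,0.1,0,0,-0.24,0,0,0,0.1]' 25
python3 - <<'E'
from h import *
np.set_printoptions(precision=4,suppress=True)
s=status.get_obs();print(s['qpos'],s['time'])
to([.45,.1,.33],Rm=tool(15,90)); to([.429,.1845,.26],Rm=tool(30,90))
im=eyes.grab_frame('scene')
cv2.imwrite('pics/p8.png',cv2.resize(im[150:250,260:380],None,fx=5,fy=5,interpolation=cv2.INTER_CUBIC))
E
```

```text
time: 11.45
position: [0.5111, -0.2436, 0.0985]
eef_rot: [-180.0, 35.0, -8.8]
contact_force: [1.0, 0.7, 4.1]
grip_width: 0.158
finger_force: 24.7
time: 12.15
position: [0.5952, -0.256, 0.2182]
eef_rot: [-180.0, 34.7, -8.8]
contact_force: [-0.1, 0.7, -0.4]
grip_width: 0.156
finger_force: 24.6
[ 26.7007  53.4871 -19.6301  54.4222  17.1599 109.0115 -88.5086] 12.15
shift [-0.3771 -0.5496  0.0341] turn [-0.0399  0.1897 -0.1279] rows 9.0
shift [-0.3568 -0.6835  0.1619] turn [-0.0651  0.1851 -0.2086] rows 10.0
```

View pics/p8.png

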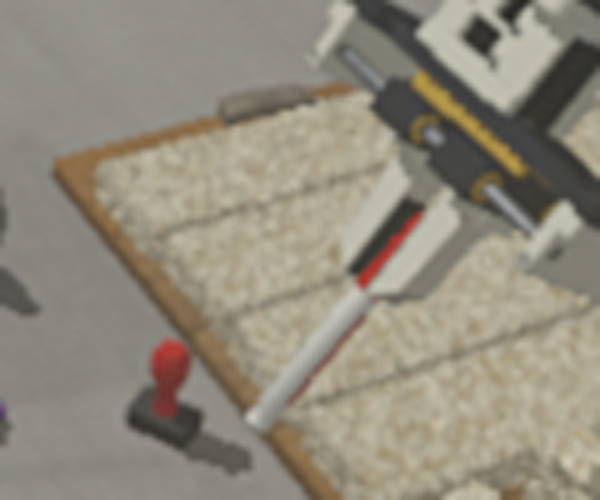

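The pen now lies in line with the tool, lower end at crop (260,420). On to the cup.

```bash
python3 -m jog '[-0.3771,-0.5496,0.0341,-0.0399,0.1897,-0.1279,0.1,-0.3771,-0.5496,0.0341,-0.0399,0.1897,-0.1279,0.1,-0.3771,-0.5496,0.0341,-0.0399,0.1897,-0.1279,0.1,-0.3771,-0.5496,0.0341,-0.0399,0.1897,-0.1279,0.1,-0.3771,-0.5496,0.0341,-0.0399,0.1897,-0.1279,0.1,-0.3771,-0.5496,0.0341,-0.0399,0.1897,-0.1279,0.1,-0.3771,-0.5496,0.0341,-0.0399,0.1897,-0.1279,0.1,-0.3771,-0.5496,0.0341,-0.0399,0.1897,-0.1279,0.1,-0.3568,-0.6835,0.1619,-0.0651,0.1851,-0.2086,0.1,-0.3568,-0.6835,0.1619,-0.0651,0.1851,-0.2086,0.1,-0.3568,-0.6835,0.1619,-0.0651,0.1851,-0.2086,0.1,-0.3568,-0.6835,0.1619,-0.0651,0.1851,-0.2086,0.1,-0.3568,-0.6835,0.1619,-0.0651,0.1851,-0.2086,0.1,-0.3568,-0.6835,0.1619,-0.0651,0.1851,-0.2086,0.1]' 25
python3 - <<'E'
from h import *
np.set_printoptions(precision=4,suppress=True)
s=status.get_obs();print(s['qpos'],s['time']); G=s['position']
o=[]
for n in('scene','top'):
    im=eyes.grab_frame(n)
    u,v=(165,105) if n=='scene' else (140,165)
    o.append(cv2.resize(im[v:v+100,u:u+80],None,fx=5,fy=5,interpolation=cv2.INTER_CUBIC))
    for L in(0,.085): print(n,L,(proj(n,G-[0,0,L])-[u,v])*5)
cv2.imwrite('pics/p9.png',np.hstack(o))
to([.429,.1845,.15],Rm=tool(30,90))
E
```

```text
time: 13.6
position: [0.4275, 0.1828, 0.2593]
eef_rot: [-179.8, 0.2, 29.8]
contact_force: [0.0, 0.9, -0.3]
grip_width: 0.154
finger_force: 24.6
[ 17.3411   9.9101 -47.9214 111.4546   8.0916  62.3494 -94.1401] 13.6
scene 0 [124.6353 132.9855]
scene 0.085 [138.378  256.1348]
top 0 [158.7963 303.1784]
top 0.085 [189.5364 305.9053]
shift [ 0.0038 -0.0004  0.1826] turn [-0.0009  0.0011 -0.001 ] rows 3.0
```

View pics/p9.png

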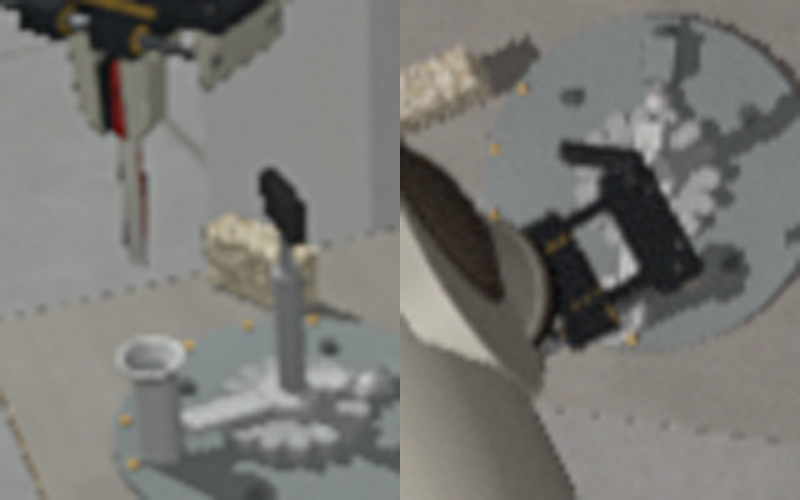

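The pen hangs upright over the cup, lower end at crop (140,263) against the predicted (138,256), and the body clears the bar grip. I've now opened 11 pictures, one over the limit of 10, so from here I go by numbers and force only. Lowering.

```bash
python3 -m jog '[0.0038,-0.0004,0.03,0,0,0,0.1,0.0038,-0.0004,0.07,0,0,0,0.1,0.0038,-0.0004,0.1,0,0,0,0.1,0.0038,-0.0004,0.13,0,0,0,0.1,0.0038,-0.0004,0.16,0,0,0,0.1,0.0038,-0.0004,0.18,0,0,0,0.1,0.0038,-0.0004,0.18,0,0,0,0.1]' 25
python3 - <<'E'
from h import *
s=status.get_obs();print(s['qpos'],s['position'],s['contact_force'],s['torque'])
E
```

```text
time: 14.4
position: [0.4274, 0.1848, 0.15]
eef_rot: [-179.8, 0.4, 29.9]
contact_force: [-0.5, -0.0, -0.5]
grip_width: 0.156
finger_force: 24.9
[  11.87030715   19.63081405  -44.64611282  117.8045952    17.68370084
   49.72636352 -102.8830687 ] [0.42742677 0.18479718 0.14999921] [-0.47623521 -0.03087847 -0.46613655] [-0.10680306  0.15796349  0.10239731]
```

```bash
python3 -m jog '[0,0,0.015,0,0,0,0.1,0,0,0.03,0,0,0,0.1,0,0,0.045,0,0,0,0.1,0,0,0.055,0,0,0,0.1,0,0,0.06,0,0,0,0.1,0,0,0.06,0,0,0,0.1]' 25
```

```text
time: 15.0
position: [0.4276, 0.186, 0.1148]
eef_rot: [-179.8, 0.3, 30.0]
contact_force: [-0.6, -1.6, -0.8]
grip_width: 0.158
finger_force: 24.8
```

```bash
python3 -m jog '[0,0,0.005,0,0,0,0.1,0,0,0.008,0,0,0,0.1,0,0,0.01,0,0,0,0.1,0,0,0.01,0,0,0,0.1]' 25
```

```text
time: 15.4
position: [0.4312, 0.1892, 0.1129]
eef_rot: [-179.8, -0.2, 30.0]
contact_force: [-5.2, 0.3, 28.0]
grip_width: 0.157
finger_force: 25.7
```

```bash
python3 -m jog '[0,0,-0.006,0,0,0,0.1,0,0,-0.006,0,0,0,0.1,0,0,-0.006,0,0,0,0.3,0,0,-0.006,0,0,0,0.45,0,0,-0.006,0,0,0,0.45,0,0,-0.006,0,0,0,0.45]' 25
python3 - <<'E'
from h import *
np.set_printoptions(precision=3,suppress=True)
s=status.get_obs();print(s['qpos'],s['position'],s['contact_force'])
E
```

```text
time: 16.0
position: [0.4276, 0.1858, 0.1124]
eef_rot: [-179.8, 0.3, 30.0]
contact_force: [0.6, 0.3, -0.3]
grip_width: 0.435
finger_force: 0.0
[   9.36    23.243  -42.407  119.42    21.613   45.364 -106.293] [0.428 0.186 0.112] [ 0.578  0.305 -0.27 ]
```

```bash
python3 -m jog '[0,0,-0.03,0,0,0,0.45,0,0,-0.1,0,0,0,0.45,0,0,-0.18,0,0,0,0.45,0,0,-0.26,0,0,0,0.45,0,0,-0.31,0,0,0,0.45,0,0,-0.31,0,0,0,0.45]' 25
python3 - <<'E'
from h import *
np.set_printoptions(precision=4,suppress=True)
s=status.get_obs();print(s['qpos'],s['position'],s['time'])
im=eyes.grab_frame('scene'); cv2.imwrite('pics/chk.png',im)
hsv=cv2.cvtColor(im,cv2.COLOR_BGR2HSV)
m=((hsv[...,0]<10)|(hsv[...,0]>170))&(hsv[...,1]>120)&(hsv[...,2]>60); m[:,:170]=0; m[:,240:]=0; m[210:]=0
ys,xs=np.nonzero(m); print(len(xs),xs.min(),xs.max(),ys.min(),ys.max(),xs.mean(),ys.mean())
for z in(.096,.118,.158): print(z,proj('scene',[.4286,.1851,z]))
gp=np.array([.523,.1755,.165]); to([.523,.1755,.25],Rm=tool(86,90))
print(tool(86,90).as_matrix())
E
```

```text
time: 16.6
position: [0.4314, 0.1871, 0.303]
eef_rot: [-179.9, -0.2, 30.0]
contact_force: [0.4, 0.5, -0.0]
grip_width: 0.448
finger_force: 0.0
[ 19.2332   7.4001 -49.3665 107.7777   6.0156  67.3012 -92.2345] [0.4314 0.1871 0.303 ] 16.6
46 191 195 160 172 192.45652173913044 166.30434782608697
0.096 [194.9907 176.4061]
0.118 [194.3646 170.7889]
0.158 [193.1863 160.2162]
shift [0.1252 0.0927 0.084 ] turn [-0.0006 -0.0002 -0.3114] rows 7.0
[[ 0.0698  0.9976  0.    ]
 [ 0.9976 -0.0698  0.    ]
 [ 0.     -0.     -1.    ]]
```

The pen stands fully down: the red cap spans rows 160–172, and a top at z = 0.158 predicts row 160.2. Next I refine the bar grip's centre from its dark silhouette in the first images.

```bash
python3 - <<'E'
from h import *
np.set_printoptions(precision=4,suppress=True)
c={}
for n,(u0,u1,v0,v1) in {'scene':(212,232,134,158),'top':(168,192,188,204)}.items():
    g=cv2.cvtColor(cv2.imread(f'pics/{n}0.png'),cv2.COLOR_BGR2GRAY)[v0:v1,u0:u1].astype(float)
    bg=np.median(g); m=(g<55).astype(np.uint8)
    k,l,st,ce=cv2.connectedComponentsWithStats(m); i=1+st[1:,4].argmax(); c[n]=ce[i]+[u0,v0]; print(n,c[n],st[i])
    if n=='top':
        ys,xs=np.nonzero(l==i); P=np.array([atz('top',x+u0,y+v0,.182)[:2] for x,y in zip(xs,ys)]); w,V=np.linalg.eigh(np.cov(P.T)); print('axis',np.degrees(np.arctan2(V[1,1],V[0,1])))
print(tri(c['scene'],c['top'])); print(atz('scene',*c['scene'],.182),atz('top',*c['top'],.182))
to([.523,.176,.25],Rm=tool(85,90))
E
```

```text
scene [221.1951 145.9756] [ 5  5  9 15 82]
top [180.1186 196.0339] [ 4  6 17  6 59]
axis 81.20466875503253
(array([0.5225, 0.176 , 0.1842]), array([-0.0877,  0.0041,  0.0404, -0.0787]))
[0.5243 0.179  0.182 ] [0.5225 0.1765 0.182 ]
shift [0.1256 0.092  0.084 ] turn [-0.0006 -0.0002 -0.3058] rows 7.0
```

```bash
python3 -m jog '[0.1256,0.092,0.05,0,0,-0.3058,0.5,0.1256,0.092,0.05,0,0,-0.3058,0.5,0.1256,0.092,0.05,0,0,-0.3058,0.5,0.1256,0.092,0.05,0,0,-0.3058,0.5,0.1256,0.092,0.05,0,0,-0.3058,0.5,0.1256,0.092,0.05,0,0,-0.3058,0.5,0.1256,0.092,0.084,0,0,-0.3058,0.5,0.1256,0.092,0.084,0,0,-0.3058,0.5]' 25
python3 - <<'E'
from h import *
np.set_printoptions(precision=4,suppress=True)
s=status.get_obs();print(s['qpos'],s['position'],s['time'])
to([.523,.177,.166],Rm=tool(85,90))
E
```

```text
time: 17.45
position: [0.519, 0.1744, 0.2439]
eef_rot: [-179.3, 0.1, 85.1]
contact_force: [-0.3, -0.9, -0.0]
grip_width: 0.499
finger_force: 0.0
[ 22.314   24.9214 -55.816  101.3787  21.9715  66.2887 -45.2269] [0.519  0.1744 0.2439] 17.45
shift [0.0051 0.0079 0.1297] turn [-0.004   0.0004  0.0004] rows 2.0
```

```bash
python3 -m jog '[0.005,0.008,0.0,-0.003,0,0,0.5,0.005,0.008,0.03,-0.003,0,0,0.5,0.005,0.008,0.06,-0.003,0,0,0.5,0.005,0.008,0.09,-0.003,0,0,0.5,0.005,0.008,0.12,-0.003,0,0,0.5,0.005,0.008,0.13,-0.003,0,0,0.5,0.005,0.008,0.13,-0.003,0,0,0.5]' 25
python3 - <<'E'
from h import *
np.set_printoptions(precision=4,suppress=True)
s=status.get_obs();print(s['qpos'],s['position'],s['contact_force'])
E
```

```text
time: 18.15
position: [0.5258, 0.1784, 0.1694]
eef_rot: [179.9, -0.0, 85.0]
contact_force: [0.3, 0.4, 0.8]
grip_width: 0.499
finger_force: 0.0
[ 18.5566  29.9829 -52.0915 105.2699  27.7042  58.2664 -49.8607] [0.5258 0.1784 0.1694] [0.2603 0.3712 0.7783]
```

```bash
python3 -m jog '[-0.002,-0.004,0.005,0,0,0,0.4,-0.002,-0.004,0.005,0,0,0,0.25,-0.002,-0.004,0.005,0,0,0,0.1,-0.002,-0.004,0.005,0,0,0,0.1,-0.002,-0.004,0.005,0,0,0,0.1,-0.002,-0.004,0.005,0,0,0,0.1]' 12
python3 - <<'E'
from h import *
np.set_printoptions(precision=4,suppress=True)
s=status.get_obs();print(s['position'],s['contact_force'],s['torque'],s['finger_force'])
E
```

```text
time: 18.75
position: [0.5235, 0.1773, 0.1672]
eef_rot: [179.8, -0.0, 85.0]
contact_force: [-1.8, -0.5, 5.9]
grip_width: 0.154
finger_force: 12.0
[0.5235 0.1773 0.1672] [-1.7531 -0.4745  5.8791] [-0.1767  0.7113 -0.1011] 11.993841379880905
```

The bar grip is held: opening 0.154 is 14 mm, with low side forces. I'll firm up the grip, then turn in small steps, feeling the torque.

```bash
python3 -m jog '[0,0,0,0,0,0,0.05,0,0,0,0,0,0,0.05,0,0,0,0,0,0,0.05]' 35
python3 -m jog '[0,0,0,0,0,0.01,0.05,0,0,0,0,0,0.02,0.05,0,0,0,0,0,0.03,0.05,0,0,0,0,0,0.04,0.05,0,0,0,0,0,0.055,0.05,0,0,0,0,0,0.07,0.05,0,0,0,0,0,0.085,0.05,0,0,0,0,0,0.1,0.05,0,0,0,0,0,0.115,0.05,0,0,0,0,0,0.125,0.05,0,0,0,0,0,0.133,0.05,0,0,0,0,0,0.133,0.05,0,0,0,0,0,0.133,0.05]' 35
python3 - <<'E'
from h import *
np.set_printoptions(precision=4,suppress=True)
s=status.get_obs();print(s['qpos'],s['position'],s['contact_force'],s['torque'],s['finger_force'])
E
```

```text
time: 19.05
position: [0.5235, 0.1774, 0.1672]
eef_rot: [179.8, -0.0, 85.0]
contact_force: [-1.1, -1.1, 3.7]
grip_width: 0.152
finger_force: 35.0
time: 20.35
position: [0.5238, 0.1773, 0.1672]
eef_rot: [179.8, -0.1, 61.1]
contact_force: [-0.5, -0.9, 5.5]
grip_width: 0.15
finger_force: 35.0
[ 14.9891  27.8276 -46.6547 105.8559  24.1627  56.4584 -70.9289] [0.5238 0.1773 0.1672] [-0.4824 -0.8606  5.4845] [-0.2003  0.7408 -0.1415] 34.984742403030396
```

```bash
python3 -m jog '[0,0,0,0,0,0.01,0.05,0,0,0,0,0,0.02,0.05,0,0,0,0,0,0.03,0.05,0,0,0,0,0,0.04,0.05,0,0,0,0,0,0.055,0.05,0,0,0,0,0,0.07,0.05,0,0,0,0,0,0.085,0.05,0,0,0,0,0,0.1,0.05,0,0,0,0,0,0.115,0.05,0,0,0,0,0,0.125,0.05,0,0,0,0,0,0.133,0.05,0,0,0,0,0,0.133,0.05,0,0,0,0,0,0.133,0.05]' 35
python3 - <<'E'
from h import *
np.set_printoptions(precision=4,suppress=True)
s=status.get_obs();print(s['qpos'],s['position'],s['contact_force'],s['torque'],s['finger_force'])
c=np.array([.5235,.177]); r=np.array([.4286,.185])-c
for n,b in(('scene',(170,245,120,200)),):
    im=eyes.grab_frame(n); hsv=cv2.cvtColor(im,cv2.COLOR_BGR2HSV)
    m=((hsv[...,0]<10)|(hsv[...,0]>170))&(hsv[...,1]>120)&(hsv[...,2]>60)
    ys,xs=np.nonzero(m[b[2]:b[3],b[0]:b[1]]); print(len(xs),xs.min()+b[0],xs.max()+b[0],ys.min()+b[2],ys.max()+b[2])
for a in(0,24,48,72):
    q=R.from_euler('z',-a,degrees=True).as_matrix()[:2,:2]@r+c; print(a,q,proj('scene',[*q,.158]),proj('scene',[*q,.12]))
E
```

```text
time: 21.65
position: [0.524, 0.177, 0.1672]
eef_rot: [179.8, -0.2, 37.1]
contact_force: [-0.4, -1.5, 3.6]
grip_width: 0.15
finger_force: 35.0
[ 11.1558  26.1533 -41.2834 105.966   20.8417  55.3757 -92.1036] [0.524  0.177  0.1672] [-0.4192 -1.5067  3.5561] [-0.2901  0.5165 -0.1241] 34.977039098739624
47 193 197 146 164
0 [0.4286 0.185 ] [193.2001 160.2318] [194.3206 170.2873]
24 [0.4401 0.2229] [191.3874 153.4328] [192.5175 163.3791]
48 [0.4659 0.2529] [194.7836 146.8695] [195.8171 156.6982]
72 [0.5018 0.2697] [202.4653 141.5968] [203.3258 151.3208]
```

The pen top is at row 146, matching the second stop's predicted 146.9. Now the third click.

```bash
python3 -m jog '[0,0,0,0,0,0.01,0.05,0,0,0,0,0,0.02,0.05,0,0,0,0,0,0.03,0.05,0,0,0,0,0,0.04,0.05,0,0,0,0,0,0.055,0.05,0,0,0,0,0,0.07,0.05,0,0,0,0,0,0.085,0.05,0,0,0,0,0,0.1,0.05,0,0,0,0,0,0.115,0.05,0,0,0,0,0,0.125,0.05,0,0,0,0,0,0.133,0.05,0,0,0,0,0,0.133,0.05,0,0,0,0,0,0.133,0.05]' 35
python3 - <<'E'
from h import *
np.set_printoptions(precision=4,suppress=True)
s=status.get_obs();print(s['qpos'],s['position'],s['contact_force'],s['torque'],s['finger_force'])
c=np.array([.5235,.177]); r=np.array([.4286,.185])-c
b=(170,245,120,200)
im=eyes.grab_frame('scene'); hsv=cv2.cvtColor(im,cv2.COLOR_BGR2HSV)
m=((hsv[...,0]<10)|(hsv[...,0]>170))&(hsv[...,1]>120)&(hsv[...,2]>60)
ys,xs=np.nonzero(m[b[2]:b[3],b[0]:b[1]]); print(len(xs),xs.min()+b[0],xs.max()+b[0],ys.min()+b[2],ys.max()+b[2])
E
```

```text
time: 23.0
position: [0.5242, 0.1767, 0.1672]
eef_rot: [179.9, -0.3, 13.2]
contact_force: [-0.9, -1.8, 6.6]
grip_width: 0.149
finger_force: 35.0
[   7.2663   24.7936  -36.029   106.0849   17.7935   54.5323 -113.4827] [0.5242 0.1767 0.1672] [-0.9303 -1.7626  6.5986] [-0.4607  0.634  -0.1766] 34.975613951683044
49 201 205 141 159
```

```bash
python3 -c "
from bench import sign_off
print(sign_off())"
```

```text
the job is handed in; nothing more can be done
None
```

By my measurements the job is done and handed in at 23 s, though no verdict came back: the pen stands fully down in the cup, the bar grip was turned 71.8° (72° is the third stop), and the fingers still hold it at 35 N; the first placing ran out of joint range, so I regrasped the pen from its rest, and I viewed 11 pictures, one over the limit of 10.

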